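# Take the large battery pack out of the charging drawer by its squeeze catches

### The job

The cordless screwdriver needs its big battery: pull the charging drawer well open, then squeeze the two side catches of the larger battery pack together so that it lets go of its charging cradle, and lift it out, about 12 cm up. Finish holding the pack still and upright in the air by its squeezed catches, and do not let go of it or put it down; leave the drawer open and the smaller pack seated in its own cradle, and do not disturb the screwdriver or the screw bin.

Things in the scene. Friction and masses are not known exactly. Their poses are not given: they have to be found in the camera images.
- unit: charging drawer unit on the bench: fixed grey steel housing 260 mm deep (x), 320 wide (y), 140 high, with one blue-fronted drawer. Origin: centre of its underside, on the bench; x points away from the robot (into the unit), y left, z up; the housing's open front lies at x = -130 mm. A fixed dish, 20 mm high, stands on the rear half of its top.
- drawer (a joint): the drawer's slide: 0 m = shut, as it starts; 0.165 m = the stop. It slides out towards the robot along -x of the unit against about 3 N of friction and stays where it is left. Shut, the packs sit under the unit's top; at 0.15 m their centres stand 90 mm in front of the housing.
- drawer_handle (a point): middle of the drawer's handle: horizontal round steel bar 11 mm thick, 120 mm long along y, its axis 35 mm off the drawer front, 106 mm above the bench (34 mm below the unit's top). Axes as the unit's. The front is 320 mm wide and 16 mm thick, its upper edge 124 mm above the bench.
- cradle_left (a point): left (+y) charging cradle in the drawer: black block 76 x 80 mm with a well for a pack's stem. The point is where a seated pack's origin lies: 24 mm above the bench, 76 mm inwards of the drawer front's outer face, 64 mm left of the drawer's middle; the cradle's top is 26 mm above it. Moves with the drawer, axes as the unit's. The drawer's sides are 46 mm above the bench.
- cradle_right (a point): the other, equal charging cradle, 64 mm right (-y) of the drawer's middle, point and axes likewise.
- pack_large: the larger battery pack, black, 0.3 to 0.6 kg, seated stem down in one of the cradles (which one varies). Origin: centre of the stem's foot; z up, x along the drawer's slide, y across. Stem 40 x 34 mm, z 0 to 26 mm; body 96 mm long (x), 44 wide (y), z 26 to 84 (top). A ribbed grey catch plate midway on each long side (+y, -y).
- pack_large_grip (a point): point midway between the two catch plates of the large pack, 52.5 mm above its origin, axes as the pack's. Each plate is 28 mm long (x) and 21 mm high (z), centred at this height; the pair measures 59 mm over the outsides (y) when free, 47 mm when pressed fully in.
- pack_large_left (a joint): spring catch on the large pack's +y side: 0 m = sprung out, its tooth hooked 3.5 mm under a lip of the cradle; grows as it is pressed in towards the pack's middle, to the stop at 0.006 m; 4 N to start, 9 N fully in. Springs out when let go. Past 0.004 m it is free; both must be in for the pack to come out.
- pack_large_right (a joint): the equal catch on the -y side of the large pack.
- pack_small: the smaller battery pack, like the large one but 64 mm long (x) and 70 mm tall, its catches at the same place; it sits in the other cradle and stays there. Origin and axes likewise.
- driver: cordless pistol screwdriver lying on its side on the bench, black, about 200 mm long, 150 mm wide, 46 mm high, its battery socket empty; a bystander. Origin on the bench below its barrel, x towards its chuck.
- screw_bin: grey open stacking bin with screws, 165 x 105 x 75 mm, on the bench; a bystander. Origin: centre of its underside.

How it is judged (in metres and radians):
On the way, in this order (a step that is already met when the one before it is completed fails the run):
1. the drawer is pulled at least 10 cm open, both packs still seated (value of joint drawer above 0.1 m and (distance between pack_large and cradle_left below 0.008 m or distance between pack_large and cradle_right below 0.008 m) and (distance between pack_small and cradle_left below 0.008 m or distance between pack_small and cradle_right below 0.008 m)), for 0.2 s.
2. both catches of the large pack are squeezed in (at least 4 mm each) by the fingers while it still sits in its cradle (value of joint each of pack_large_left, pack_large_right above 0.004 m and contact force between the fingers and pack_large above 2 N and (distance between pack_large and cradle_left below 0.008 m or distance between pack_large and cradle_right below 0.008 m)), for 0.1 s.
At the end, for the whole second after the job is handed in: The large pack is held still (under 3 cm/s) and upright (0.2 rad) by the fingers on both squeezed catches (each 4 mm in or more), its foot over 114 mm above the bench (9 cm up), touching nothing of the unit; drawer 8 cm open or more; small pack within 8 mm of its seat (height (world z) of pack_large above 0.114 m and angle between pack_large's own z axis and vertical below 0.2 rad and value of joint each of pack_large_left, pack_large_right above 0.004 m and contact force between the fingers and pack_large above 4 N and contact force between pack_large and unit below 0.05 N and linear speed of pack_large below 0.03 m/s and angular speed of pack_large below 0.3 rad/s and value of joint drawer above 0.08 m and (distance between pack_small and cradle_left below 0.008 m or distance between pack_small and cradle_right below 0.008 m)); the arm keeps its last pose, push and grip.
It fails at once if the small pack is pulled from its cradle (more than 8 mm from its seat) (not (distance between pack_small and cradle_left below 0.008 m or distance between pack_small and cradle_right below 0.008 m)).
It fails at once if the screwdriver or the screw bin is pushed more than 2 cm (distance of any of driver, screw_bin from where it was at the start of the episode above 0.02 m).
It also fails if it takes over 48 s, if anything falls off the work surface, if the arm or the gripper's body presses on something with over 40 N, if the wrist force passes 120 N, or if a joint passes its speed limit or range.

### The arm

A 6-joint arm with a two-finger parallel gripper is mounted at the origin on the work surface. World frame = base frame: x ahead of the robot, y to its left, z up, the work surface at z = 0. Lengths are in mm, angles in rad, forces in N, time in s.
With the tool pointing down it reaches from about 350 to 975 mm from the base axis. Payload 7.1 kg.
Tool frame: the origin (TCP) lies midway between the tips of the shut fingers; the grasp point (between the pads) lies 19 mm behind it (ctrl.tcp_to_grasp is the distance from the TCP to the grasp point, in mm); z points along the fingers, y is the line along which they close (so a half turn about z gives the same grasp; the last joint's range is limited). The gripper opens to 88 mm and grips with 3 to 60 N. Pads are 20 mm wide; open, the fingers measure 115 mm over their backs; the gripper's body (75 mm by 178 mm) begins 61 mm behind the grasp point.
Start: joints at [1.176, 0.423, 1.63, -0, 1.089, -0.019], TCP at [229.353, 581.379, 222.675] pointing down, gripper open.
Joint ranges: [-3, 3], [-0.9, 2.11], [0.09, 2.58], [-1.31, 4.45], [0.11, 2.69], [-2.54, 2.54]. Speed limits (rad/s): [2.39, 2.39, 3.01, 3.14, 3.14, 3.14].

### API

Orientations are given as a rotation vector (axis times angle).
In Python, from workcell import get_obs, cams, ticket, boxes_of, ctrl gives the robot as it stands.
- The arm moves only by the shell command python3 -m creep 'ROWS' [OPENING]. ROWS is JSON, one flat list of numbers, 4 for each row, row after row: the shift along the world's x, y, z in m, then the turn about the world's z in rad. In form: [tx, ty, tz, spin, tx, ty, tz, spin, ...]. A call has 1 to 10 rows; each row is the pose to reach, as a shift and turn from the pose commanded when the call began; what a row does not reach only later rows make up. A row lasts 1/12 s, in which the tool goes at most 41.7 mm and 7.16 degrees, less where a joint would pass 70% of its speed; a pose out of reach is approached as far as the arm can. A call with a gripper value outside its range is refused whole. OPENING is the opening, from 0 (shut) to 1 (fully open), set as the call begins (- or left out, the last holds). The fingers move at their own pace and stop on an object; the grip force is fixed at half the most. Time passes only in rows, so rows that repeat a pose let the fingers close. It gives the time, the measured TCP pose, the force, the opening and the grip force at its end, in the units of the state.
- get_obs(): the state, without advancing time (a new reading comes with each control period).
- cams.get_image(name): name is "scene" or "top"; returns (picture, depth): 420x560x3 uint8, red, green, blue; 420x560 float32, mm along the optical axis (not along the pixel's ray), 0 where there is no reading.
- cams.get_calibration(name): a dict with "mtx" (3x3 intrinsics, pixels), "R" (3x3) and "t" (3): a world point X has camera coordinates R X + t. Camera axes: x right, y down, z forward; pixel columns grow to the right and rows downward; lengths in mm; the calibration is good to about 2 mm. A picture is of the moment at which its call begins. get_calibration takes no time and is no camera call.
- ticket.close_job(): hands the job in; it is judged then, once.
Trained networks look in the newest picture that a camera, given by its name, has taken for a name from the list of things; names that differ only in an ending like _2 or _b are one class to them, and where a whole thing is asked for, a point or a joint stands for the part that bears it (a point fixed in the world has none). Each returns a list of dicts, best first, with "score" (0 to 1); they miss things now and then, are a little off and sometimes report something else, mostly with a low value. They report only what shows in the picture. A call takes as long as a camera call.
- boxes_of(camera, target): "centre" ([column, row] in pixels, amid what is visible of it).
The state is a dict: "t": time; "qpos": joint angles; "qvel": joint speeds; "joint_torque": joint torques, N m; "ee_pos": TCP position; "orientation": TCP orientation; "ft_force": force on the tool from outside, world axes, zero at the start; "moment": the same for the moment, N m; "width": finger opening in mm; "grasp_force": force on a finger pad.
Only numpy, scipy, OpenCV 4.12 (cv2) and the standard library are available. Lean on these libraries where they do the work, as an engineer would, in place of code of your own. Each camera call takes 0.05 s, during which the arm holds its last target. There are 200 camera calls.

## Working session

There is one attempt and no reset: what is moved stays moved. The work goes in short steps, Python scripts to look and compute and a shell command to move; the robot and the scene stay as the last step left them, time stands still between calls to the robot, and variables do not carry over. Pictures are saved under pics/ and viewed, at most 10 in all, crops included, and the job is handed in when it is done.

```bash
mkdir -p pics; cat > h.py <<'E'
import numpy as np, cv2
from workcell import get_obs, cams, ticket, boxes_of, ctrl
def cloud(name):
    im,d=cams.get_image(name); c=cams.get_calibration(name)
    K,R,t=map(np.array,(c["mtx"],c["R"],c["t"])); v,u=np.mgrid[:420,:560]
    p=np.stack([(u-K[0,2])/K[0,0]*d,(v-K[1,2])/K[1,1]*d,d],-1)
    return im,d,(p-t.reshape(3))@R
E
python3 - <<'E'
from h import *
o=get_obs(); print(o["t"],o["ee_pos"],o["orientation"],o["width"])
ims=[]
for n in ("scene","top"):
    im,d,P=cloud(n); cv2.imwrite(f"pics/{n}0.png",im[:,:,::-1])
    for k in ("unit","drawer_handle","driver","screw_bin","pack_large","pack_small"):
        for b in boxes_of(n,k)[:2]:
            u,v=map(int,b["centre"]); print(n,k,round(b["score"],2),u,v,P[v,u].round() if d[v,u] else 0)
    np.save(f"{n}0.npy",P)
E
```

```text
0.0 [229.13722675 580.85640261 221.89682576] [-5.86763590e-01 -3.08598757e+00  2.41776920e-03] 87.7228213699003
scene unit 0.89 250 251 [859. -24. 145.]
scene drawer_handle 0.45 256 197 [526. -71.   2.]
scene driver 0.86 411 198 [479. 443.  37.]
scene driver 0.4 258 195 [617. -46. 113.]
scene screw_bin 0.58 155 175 [ 489. -436.   13.]
scene pack_large 0.21 411 199 [481. 443.  35.]
top drawer_handle 0.73 305 199 [643. -54. 123.]
top driver 0.59 126 264 [476. 414.  46.]
top driver 0.54 299 147 [771. -38. 141.]
top screw_bin 0.86 439 261 [ 485. -426.   16.]
```

View pics/scene0.png

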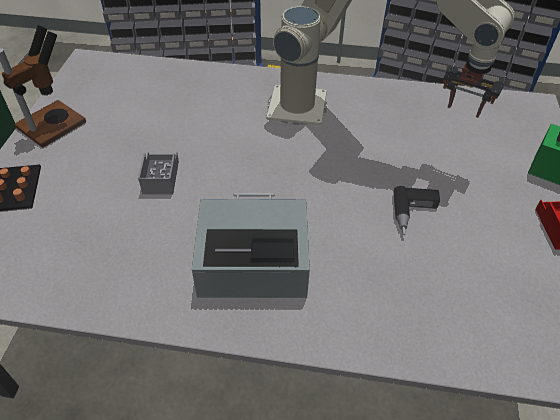

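View pics/top0.png

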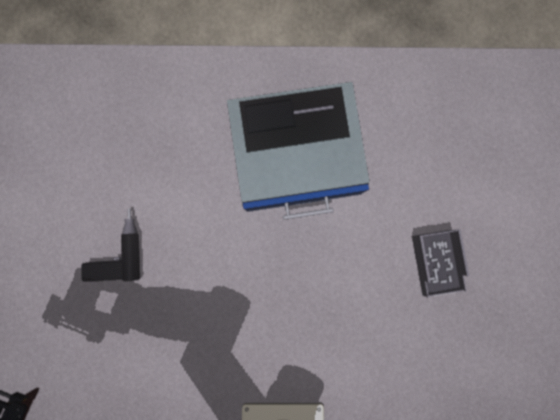

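The scene picture shows the unit from behind, with the driver at (411,198) and the bin at (157,172). In the top picture the unit's blue front runs from (244,208) to (369,190), with the handle at (308,210), so the unit is turned a few degrees. Next I'll fit its pose.

```bash
python3 - <<'E'
from h import *
P=np.load("top0.npy"); S=np.load("scene0.npy")
for n,Q in (("top",P),("scene",S)):
    m=(abs(Q[...,2]-140)<6)&(abs(Q[...,0]-800)<300)&(abs(Q[...,1])<300)
    q=Q[m]; print(n,len(q),q[:,2].mean(),cv2.minAreaRect(q[:,:2].astype(np.float32)))
    m=(abs(Q[...,2]-108)<12)&(abs(Q[...,0]-620)<60)&(abs(Q[...,1]+40)<120)
    q=Q[m]
    if len(q): print("handle-ish",len(q),q.mean(0),cv2.minAreaRect(q[:,:2].astype(np.float32)))
    m=(abs(Q[...,2]-157)<10)&(abs(Q[...,0]-800)<300)&(abs(Q[...,1])<300); q=Q[m]; print(len(q),cv2.minAreaRect(q[:,:2].astype(np.float32)) if len(q) else 0)
E
```

```text
top 12126 140.72461786138416 ((787.1179809570312, -34.06544494628906), (260.64007568359375, 320.3216552734375), 8.921234130859375)
handle-ish 416 [622.14223139 -56.97386758 110.31800692] ((628.542236328125, -43.36283874511719), (56.73920440673828, 244.1324920654297), 8.902464866638184)
756 ((795.1784057617188, -31.550338745117188), (223.711669921875, 248.51876831054688), 5.348203659057617)
scene 6535 141.3206330254875 ((790.4423217773438, -32.84757995605469), (266.351806640625, 320.48663330078125), 8.945895195007324)
handle-ish 164 [614.53308033 -57.75286427 109.77466006] ((626.3154907226562, -77.94711303710938), (37.16992950439453, 167.1312713623047), 9.888728141784668)
1001 ((796.807861328125, -33.95274353027344), (254.4319305419922, 306.7581481933594), 9.301255226135254)
```

```bash
python3 -m creep '[0.019,-0.032,0,-0.104,0.038,-0.064,0,-0.208,0.057,-0.096,0,-0.312,0.076,-0.128,0,-0.416,0.095,-0.16,0,-0.52,0.114,-0.192,0,-0.624,0.133,-0.224,0,-0.728,0.152,-0.256,0,-0.832,0.171,-0.288,0,-0.936,0.19,-0.32,0,-1.04]' 0.36
python3 -m creep '[0.019,-0.032,0,0,0.038,-0.064,0,0,0.057,-0.096,0,0,0.076,-0.128,0,0,0.095,-0.16,0,0,0.114,-0.192,0,0,0.133,-0.224,0,0,0.152,-0.256,0,0,0.171,-0.288,0,0,0.19,-0.323,0,0]'
python3 -m creep '[0,0,-0.02,0,0,0,-0.04,0,0,0,-0.06,0,0,0,-0.06,0]'
python3 - <<'E'
from h import *
o=get_obs(); print(o["t"],o["ee_pos"],o["orientation"],o["width"],o["ft_force"])
for n in ("scene","top"):
    im,d,P=cloud(n); np.save(n+"1.npy",P)
    Q=P[(abs(P[...,2]-110)<5)&(abs(P[...,0]-610)<14)&(abs(P[...,1]+62)<80)]
    print(n,len(Q),Q.mean(0) if len(Q) else 0, np.ptp(Q,0) if len(Q) else 0)
    im=im[120:280,160:400] if n=="scene" else im[120:280,200:440]
    cv2.imwrite(f"pics/{n}1.png",cv2.resize(im,None,fx=3,fy=3)[:,:,::-1])
E
```

```text
t: 1.53
ee_pos: [420.0, 259.8, 223.0]
orientation: [2.049, 2.382, 0.001]
ft_force: [-0.1, 1.2, 0.8]
width: 31.4
grasp_force: 0.0
t: 2.37
ee_pos: [610.1, -63.2, 222.8]
orientation: [2.043, 2.387, 0.0]
ft_force: [1.2, 0.8, -0.2]
width: 31.5
grasp_force: 0.0
t: 2.7
ee_pos: [606.9, -61.8, 158.9]
orientation: [-2.04, -2.382, 0.006]
ft_force: [-0.5, -0.1, -0.5]
width: 31.8
grasp_force: 0.0
2.7 [606.87367019 -61.78032223 158.91101829] [-2.04016703 -2.38199621  0.00554727] 31.76381937612875 [-0.51753139 -0.13403832 -0.5419298 ]
scene 110 [612.20662461 -51.97344471 110.276776  ] [ 27.29072363 124.62397792   9.63560156]
top 0 0 0
```

View pics/scene1.png

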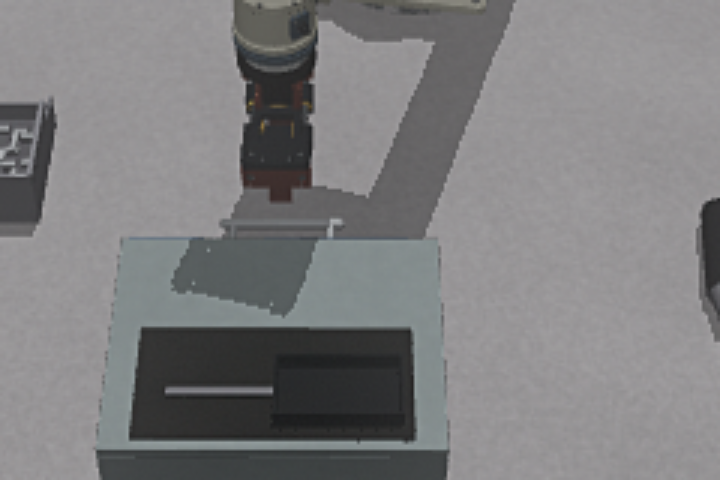

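The fingers straddle the bar about 45 mm above it, with the bar between (222,222) and (342,222) in the crop and the fingertips at (280,200). The position fits, so I'll descend, grip and pull.

```bash
python3 -m creep '[0,0,-0.025,0,0,0,-0.05,0,0,0,-0.073,0,0,0,-0.073,0]'
python3 -m creep '[0,0,0,0,0,0,0,0,0,0,0,0,0,0,0,0,0,0,0,0]' 0
```

```text
t: 3.13
ee_pos: [607.6, -61.1, 87.4]
orientation: [-2.04, -2.385, 0.004]
ft_force: [-1.4, -0.2, -0.4]
width: 31.4
grasp_force: 0.0
t: 3.55
ee_pos: [610.8, -61.7, 91.7]
orientation: [2.041, 2.385, 0.003]
ft_force: [-0.3, 0.1, 6.8]
width: 10.0
grasp_force: 30.0
```

```bash
python3 -m creep '[-0.0079,-0.0012,0.002,0,-0.0237,-0.0037,0.002,0,-0.0395,-0.0062,0.002,0,-0.0553,-0.0087,0.002,0,-0.0711,-0.0111,0.002,0,-0.087,-0.0136,0.002,0,-0.103,-0.0161,0.002,0,-0.119,-0.0186,0.002,0,-0.134,-0.021,0.002,0,-0.144,-0.0225,0.002,0]'
python3 -m creep '[-0.006,-0.001,0,0,-0.008,-0.0013,0,0,-0.008,-0.0013,0,0,-0.008,-0.0013,0,0]'
```

```text
t: 4.38
ee_pos: [464.6, -84.8, 91.8]
orientation: [2.042, 2.386, -0.0]
ft_force: [3.5, -3.3, -12.5]
width: 9.8
grasp_force: 30.0
t: 4.72
ee_pos: [456.8, -86.0, 91.8]
orientation: [-2.042, -2.387, 0.002]
ft_force: [-1.7, -6.6, -5.2]
width: 10.1
grasp_force: 30.0
```

```bash
python3 -m creep '[0,0,0,0,0,0,0,0,0,0,0,0]' 0.36
python3 -m creep '[0,0,0.03,0,0,0,0.06,0,0,0,0.09,0,0,0,0.12,-0.12,0,0.03,0.15,-0.24,0,0.07,0.17,-0.36,0,0.11,0.17,-0.48,0,0.15,0.17,-0.6,0,0.19,0.17,-0.72,0,0.23,0.17,-0.84]'
python3 -m creep '[0,0,0,-0.12,0,0,0,-0.24,0,0,0,-0.36,0,0,0,-0.48,0,0,0,-0.6,0,0,0,-0.731,0,0,0,-0.731,0,0,0,-0.731]' 1
python3 - <<'E'
from h import *
o=get_obs(); print(o["t"],o["ee_pos"],o["orientation"],o["width"],o["ft_force"])
for n in ("top","scene"):
    im,d,P=cloud(n); np.save(n+"2.npy",P); cv2.imwrite(f"pics/{n}2.png",im[:,:,::-1])
    q=P[(abs(P[...,2]-140)<6)&(abs(P[...,0]-800)<300)&(abs(P[...,1])<300)]
    if n=="top": print(cv2.minAreaRect(q[:,:2].astype(np.float32)))
    for k in ("pack_large","pack_small","cradle_left","cradle_right"):
        for b in boxes_of(n,k)[:2]:
            u,v=map(int,b["centre"]); print(n,k,round(b["score"],2),u,v,P[v,u].round())
E
```

```text
t: 4.97
ee_pos: [457.9, -85.3, 92.1]
orientation: [2.043, 2.386, 0.001]
ft_force: [0.2, -0.8, -0.2]
width: 27.1
grasp_force: 0.0
t: 5.8
ee_pos: [457.6, 122.2, 262.5]
orientation: [2.798, 1.428, 0.002]
ft_force: [1.3, -0.4, 0.2]
width: 31.7
grasp_force: 0.0
t: 6.47
ee_pos: [457.7, 120.5, 261.9]
orientation: [-3.122, -0.347, -0.0]
ft_force: [0.7, 0.1, -0.3]
width: 81.6
grasp_force: 0.0
6.4667 [457.70642934 120.50475866 261.88119536] [-3.12212975e+00 -3.46935730e-01 -4.28777786e-04] 81.57128143396507 [ 0.66246469  0.05499334 -0.31197556]
((787.121337890625, -34.118988037109375), (260.5834045410156, 320.7989807128906), 8.978606224060059)
top pack_large 0.61 334 228 [ 572. -128.  107.]
top pack_small 0.63 284 236 [551.  -2.  98.]
top cradle_left 0.6 304 225 [582. -57.  24.]
top cradle_right 0.64 307 226 [579. -65.  20.]
scene pack_small 0.7 274 191 [582.  -1. 103.]
scene pack_small 0.37 259 179 [507. -63.  72.]
scene cradle_left 0.81 255 175 [510. -75.  91.]
scene cradle_left 0.72 236 187 [ 588. -122.  107.]
scene cradle_right 0.56 256 176 [509. -72.  86.]
```

View pics/top2.png

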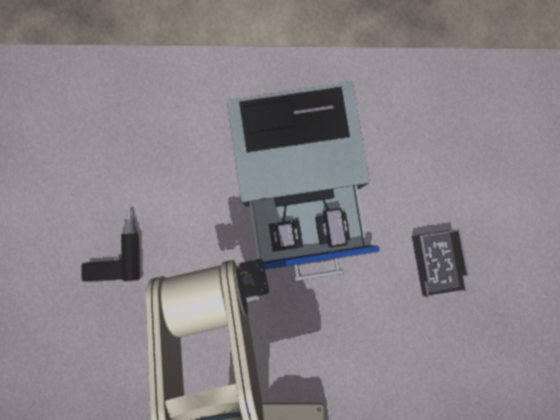

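The top picture shows the drawer open. The large pack is at (334,228) in the right cradle and the small pack at (286,236) in the left. I'll fit the large pack's top face.

```bash
python3 - <<'E'
from h import *
for n in ("top2","scene2"):
    P=np.load(n+".npy")
    for k,c,z in (("large",(577,-132),108),("small",(557,-5),94)):
        q=P[(abs(P[...,2]-z)<6)&(np.hypot(P[...,0]-c[0],P[...,1]-c[1])<62)]
        if len(q): print(n,k,len(q),q.mean(0).round(1),cv2.minAreaRect(q[:,:2].astype(np.float32)))
P=np.load("top2.npy"); q=P[(abs(P[...,2]-124)<4)&(abs(P[...,0]-500)<60)&(abs(P[...,1]+60)<200)]
if len(q): print("front",cv2.minAreaRect(q[:,:2].astype(np.float32)))
E
```

```text
top2 large 647 [ 573.6 -131.8  108.1] ((573.9856567382812, -132.1969757080078), (95.74385833740234, 44.10820388793945), 8.974040031433105)
top2 small 426 [553.9  -5.8  94.1] ((554.2733764648438, -6.2814483642578125), (63.827388763427734, 56.4047737121582), 9.783872604370117)
scene2 large 311 [ 577.7 -130.7  108.7] ((573.392333984375, -131.582763671875), (115.12981414794922, 44.5462532043457), 7.817078590393066)
scene2 small 210 [556.2  -5.3  94.4] ((544.7758178710938, -6.207794189453125), (98.85285186767578, 58.086421966552734), 8.309088706970215)
front ((499.17144775390625, -94.38818359375), (16.036771774291992, 286.7730712890625), 8.98744010925293)
```

```bash
python3 -m creep '[0.014,-0.03,0,-0.03,0.028,-0.062,0,-0.065,0.042,-0.094,0,-0.065,0.057,-0.126,0,-0.065,0.072,-0.158,0,-0.065,0.087,-0.19,0,-0.065,0.102,-0.222,-0.02,-0.065,0.116,-0.2525,-0.055,-0.065,0.116,-0.2525,-0.09,-0.065,0.116,-0.2525,-0.122,-0.065]' 1
python3 -m creep '[0,0,-0.001,0,0,0,-0.001,0,0,0,-0.001,0]'
python3 - <<'E'
from h import *
o=get_obs(); p=o["ee_pos"]; r=o["orientation"]; a=np.degrees(2*np.arctan2(r[1],r[0]))-90
print(o["t"],p,a%180-98.97,o["width"]); d=np.array([574-p[0],-132-p[1]])
print("shift",d,59-p[2])
im,_=cams.get_image("scene"); cv2.imwrite("pics/s3.png",cv2.resize(im[120:260,180:340],None,fx=4,fy=4)[:,:,::-1])
E
```

```text
t: 7.8
ee_pos: [574.2, -134.5, 137.7]
orientation: [3.132, 0.236, 0.001]
ft_force: [-0.0, 0.3, -0.4]
width: 88.0
grasp_force: 0.0
t: 8.05
ee_pos: [574.6, -132.2, 140.1]
orientation: [3.132, 0.241, 0.002]
ft_force: [-0.1, 0.0, 1.2]
width: 87.6
grasp_force: 0.0
8.05 [ 574.63275983 -132.19467629  140.08326793] -0.18601933246728208 87.56348202054905
shift [-0.63275983  0.19467629] -81.08326792718472
```

View pics/s3.png

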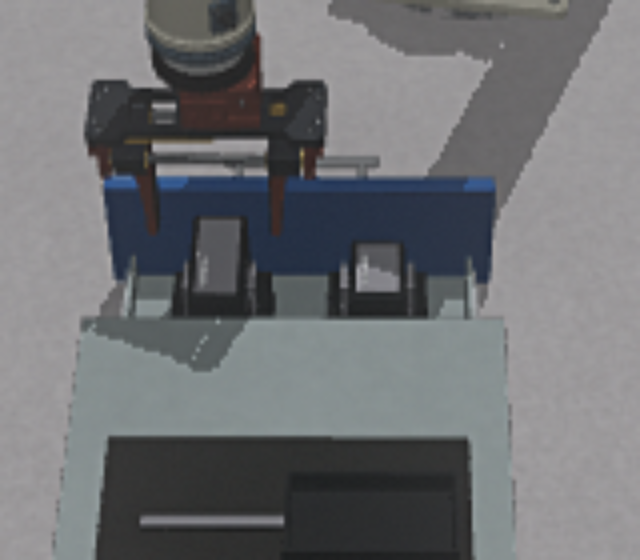

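The fingers at (150,220) and (278,220) straddle the large pack at (218,265), and the alignment looks right. Now descend and squeeze.

```bash
python3 -m creep '[0,0,-0.02,0,0,0,-0.04,0,0,0,-0.06,0,0,0,-0.075,0,0,0,-0.08,0,0,0,-0.08,0,0,0,-0.08,0]' 1
python3 -m creep '[0,0,0,0,0,0,0,0,0,0,0,0,0,0,0,0,0,0,0,0,0,0,0,0,0,0,0,0,0,0,0,0]' 0
```

```text
t: 8.68
ee_pos: [575.0, -132.3, 60.4]
orientation: [3.132, 0.241, 0.004]
ft_force: [0.4, 1.3, -1.1]
width: 87.9
grasp_force: 0.0
t: 9.35
ee_pos: [574.1, -132.2, 59.6]
orientation: [3.132, 0.24, 0.001]
ft_force: [-1.5, 0.1, 9.7]
width: 44.6
grasp_force: 30.0
```

```bash
python3 -m creep '[0,0,0,0,0,0,0.004,0,0,0,0.01,0,0,0,0.018,0,0,0,0.028,0,0,0,0.038,0,0,0,0.048,0,0,0,0.058,0,0,0,0.068,0,0,0,0.078,0]'
python3 -m creep '[0,0,0.01,0,0,0,0.02,0,0,0,0.03,0,0,0,0.038,0,0,0,0.042,0,0,0,0.044,0,0,0,0.044,0,0,0,0.044,0,0,0,0.044,0]'
python3 - <<'E'
from h import *
o=get_obs(); print(o["t"],o["ee_pos"],o["width"],o["grasp_force"],o["ft_force"])
im,d,P=cloud("scene"); cv2.imwrite("pics/s4.png",cv2.resize(im[90:250,180:340],None,fx=4,fy=3.7)[:,:,::-1])
E
```

```text
t: 10.18
ee_pos: [573.7, -132.2, 137.9]
orientation: [3.132, 0.24, 0.0]
ft_force: [-0.2, 0.7, -6.3]
width: 44.2
grasp_force: 30.0
t: 10.93
ee_pos: [573.3, -132.1, 180.0]
orientation: [-3.132, -0.24, 0.002]
ft_force: [0.7, 0.7, -4.3]
width: 44.9
grasp_force: 30.0
10.9333 [ 573.3055094  -132.11689097  180.01713486] 44.909570590865236 29.996023178100586 [ 0.67192425  0.71186951 -4.25303054]
```

View pics/s4.png

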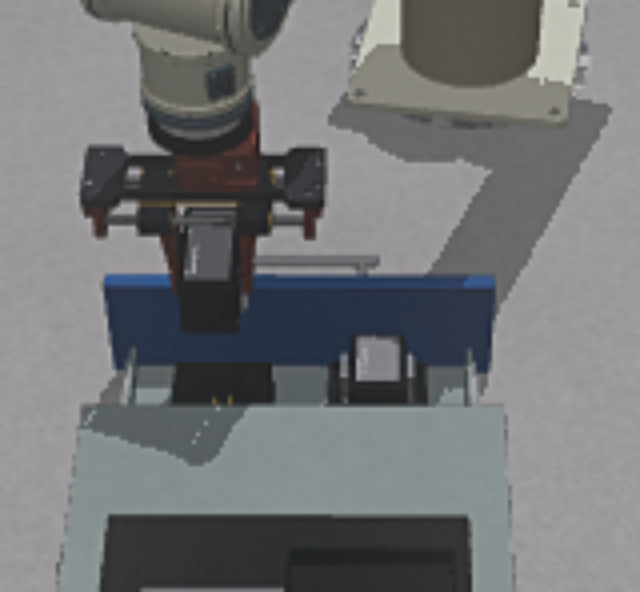

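The large pack hangs upright in the fingers at (212,270) with the right cradle empty. The small pack is still seated at (378,360) and the drawer is open.

```bash
python3 -m creep '[0,0,0,0,0,0,0,0,0,0,0,0,0,0,0,0]'; python3 -c "
from workcell import ticket; print(ticket.close_job())"
```

```text
t: 11.32
ee_pos: [573.7, -132.2, 180.5]
orientation: [-3.132, -0.24, 0.0]
ft_force: [0.3, -0.5, -4.1]
width: 44.0
grasp_force: 30.0
the job is handed in; nothing more can be done
None
```

I handed the job in at 11.3 s; the hand-in returned no verdict. The large pack is held upright by its squeezed catches about 12 cm above its seat, the drawer is about 15 cm open, the small pack is still seated, and the arm kept clear of the screwdriver and screw bin.

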